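# Close the watch tester and wind its clamp wheel until the seal is nipped firm

## Task

Close up the water-resistance tester for a test of the watch that lies inside it: set the loose clear lid squarely on the chamber, swing the clamp bridge right home across it, and wind the hand wheel clockwise until it comes up firm on the lid - tight enough to seal, never forced. Leave everything so and keep the other things on the bench where they are.

Things in the scene. Friction and masses are not known exactly. Their poses are not given: they have to be found in the camera images.
- tester: watch water-resistance tester, fixed to the bench: grey base plate 130 x 186 x 14 mm with a clear round chamber (66 mm across, 50 mm bore, a watch inside) in its middle, a small gauge and a valve on its front corners, and two steel posts. Origin on the chamber's axis at bench level; x points from front to back, y along the base from the pivot post (at y = -64 mm) to the latch post (at y = +62 mm, 154 mm high, its head 19 mm wide), z up
- chamber_mouth (a point): centre of the chamber's mouth, 64.5 mm above the bench; a black spring-backed seal ring, 65 mm outside, stands round it, its top 4.5 mm higher; it yields under load. The seated lid's origin lies 6 mm below this point before clamping (not seated if less than 3 mm below it)
- bridge_pivot (a point): axis of the bridge's upright hinge on the pivot post, 140 mm above the bench at the bar's mid thickness. The clamp bridge is an aluminium bar 26 mm wide, 12 mm thick, 140 mm above the bench, that carries the wheel 64 mm from the pivot and the handle 160 mm from it
- bridge (a joint): angle of the clamp bridge in rad: 0 = home, square across the chamber along the tester's +y with its hooked end round the latch post (a hard stop); grows counter-clockwise from above as it swings open toward the tester's -x; at most 2.2. Stays where it is left (about 0.12 N m of friction, 0.75 N at the handle); starts open at about 1.5 to 2. Home means within 0.05
- bridge_handle (a point): grip point on the bridge's black upright handle, a round peg 14 mm thick at the free end of the bridge, 160 mm from the pivot axis; it stands from 146 to 188 mm above the bench, this point at 170 mm
- wheel: black fluted hand wheel on a steel spindle, carried by the bridge 64 mm from its pivot; rim 57 mm across, 16 mm thick. Origin on its axis 76 mm below mid rim, z up. Clockwise from above it winds down, 8 mm per rad (follow it down), at most 2.6 rad; self-locking. A swivel foot on a hand-set stud below meets the lid's boss after 0.3 to 1.6 rad; the stud's height is not known, so find it by feel
- wheel_rim (a point): centre of the wheel at mid rim: grip here from above, 184 to 189 mm above the bench at first, over 35 mm clear of the bar. Running free it takes a steady 0.35 N m; with the foot bearing on the lid the torque climbs 0.6 to 0.75 N m per rad. Firm: about 0.26 N m more than running free (near 30 N on the lid; 20 to 40 N, or 0.22 to 0.33 N m more, will do; 48 N crushes the seal). Held still, a reading may lie anywhere within the friction
- cushion: flat round black casing cushion, 88 mm across, 15 mm high, fixed; the lid starts on it, at the right. Origin under its centre
- lid: loose lid, about 0.16 kg, starts upright on the cushion: clear disc 66 mm across and 10 mm thick, with a clear chamfered spigot below it (46 mm across, 10 mm deep, fits the 50 mm bore) and a metal boss on top (28 mm across, 24 mm high). Origin at the centre of the spigot's underside, z up through the boss; the disc's underside is 10 mm above it, the boss's top 44 mm. Round: its yaw does not matter
- lid_boss (a point): centre of the lid's metal boss, mid height, 32 mm above the lid's origin: grip the boss here from above
- loupe: black eye loupe, 32 x 32 x 28 mm, origin under its centre; leave it alone
- dust_brush: thin wooden dust brush, 105 mm long, lying on the bench, origin under its centre; leave it alone
- rodico_pot: small round pot, 22 mm across, 18 mm high, origin under its centre; leave it alone
- oil_stand: black oil pot stand with round lids, 37 x 78 x 20 mm, origin under its centre; leave it alone
- parts_tray: round compartment tray, 93 mm across, 15 mm high, origin under its centre; leave it alone
- loupe_case: oval black case, 44 x 54 x 20 mm, origin under its centre; leave it alone
There are look-alikes about, which are no part of the job. What is shaped like the lid but blue is not meant.

How it is judged:
By the outcome, as a careful person would: the job done as asked, in the order asked, and still so for the second after the job is handed in, with the robot touching nothing.
It also fails if it takes over 72 s, if anything falls off the work surface, if the arm or the gripper's body presses on something with over 40 N, if the wrist force passes 120 N, or if a joint passes its speed limit or range.

## Robot

A 6-joint arm with a two-finger parallel gripper is mounted at the origin on a cart in front of the work surface, level with it; the furniture and walls round the work are solid. World frame = base frame: x ahead of the robot, y to its left, z up, the work surface at z = 0. Lengths are in mm, angles in rad, forces in N, time in s.
With the tool pointing down it reaches from about 350 to 875 mm from the base axis. Payload 4.2 kg.
Tool frame: the origin (TCP) lies at the very end of the fingers, on their centre line; the grasp point (between the pads) lies 19 mm behind it; z points along the fingers, y is the line along which they close (so a half turn about z gives the same grasp; the last joint's range is limited). The gripper opens to 85 mm and grips with 20 to 120 N. Pads are 22 mm wide; open, the fingers measure 114 mm over their backs; the gripper's body (76 mm by 85 mm) begins 54 mm behind the grasp point. The pads swing forward as they close: fully open they stand 13 mm farther back than shut.
Start: joints at [-1.081, 0.385, 0.008, 0, -1.194, -0.259], TCP at [142.99, -608.402, 231.312] pointing down, gripper open.
Joint ranges: [-3.14, 3.14], [-1.21, 2.06], [-1.07, 1.41], [-3.16, 2.05], [-2.99, -0.16], [-3.1, 3.1]. Speed limits (rad/s): [2.79, 2.79, 3.14, 3.14, 3.14, 3.14].

## Interface

Orientations are given as a unit quaternion [x, y, z, w].
In Python, from bench import arm, optics gives the robot as it stands. The module is installed in compiled form; this text tells all that it offers.
- The arm moves only by the tool step_arm, never from a script. Its argument "motion" is a list of rows, each an object with "dr": the turn, a rotation vector about the tool's x, y, z in units of 8 degrees (1.0 is 8 degrees), a list of three; "slide": the shift along the tool's x, y, z in mm, a list of three; "jaw": the finger opening in mm, from 0 to 85.4. A call has exactly 8 rows; each row is the pose to reach, as a shift and turn from the pose commanded when the call began, along the tool's axes at that moment; what a row does not reach only later rows make up. A row lasts 1/8 s, in which the tool goes at most 62.5 mm and 10.7 degrees, less where a joint would pass 70% of its speed; a pose out of reach is approached as far as the arm can. A call with a gripper value outside its range is refused whole. The fingers move at their own pace and stop on an object; the grip force is fixed at half the most. Time passes only in rows, so rows that repeat a pose let the fingers close, or fill a call up. It gives the time, the measured TCP pose, the force, the opening and the grip force at its end, in the units of the state.
- arm.read_state(): the state, without advancing time (a new reading comes with each control period).
- optics.get_image(name): name is "scene" or "side" or "wrist"; returns the picture (420x560x3 uint8, blue, green, red); there is no depth.
- optics.camera_info(name): a dict with "camera_matrix" (3x3 intrinsics, pixels), "view" (4x4, takes a point from world to camera coordinates); the wrist camera has in their place "T_tool_cam" (4x4, takes a point from camera to tool coordinates, whose origin is the TCP and whose axes are the flange's). Camera axes: x right, y up, looking along -z (the intrinsics and any distortion apply to the point x, -y, -z); pixel columns grow to the right and rows downward; lengths in mm; the calibration is good to about 2 mm. A picture is of the moment at which its call begins: read the wrist's pose just before it. camera_info takes no time and is no camera call.
- arm.job_done(): hands the job in; it is judged then, once.
The state is a dict: "clock": time; "joints": joint angles; "joint_vel": joint speeds; "joint_efforts": joint torques, N m; "position": TCP position; "ee_rot": TCP orientation; "contact_force": force on the tool from outside, world axes, zero at the start; "wrist_torque": the same for the moment, N m; "gripper_width": finger opening in mm; "grasp_force": force on a finger pad.
Only numpy, scipy, OpenCV 4.12 (cv2) and the standard library are available. Lean on these libraries where they do the work, as an engineer would, in place of code of your own. Each camera call takes 0.05 s, during which the arm holds its last target. There are 200 camera calls.

## Working session

There is one attempt and no reset: what is moved stays moved. The work goes in short steps, Python scripts to look and compute and a tool call to move; the robot and the scene stay as the last step left them, time stands still between calls to the robot, and variables do not carry over. Pictures are saved under pics/ and viewed, at most 10 in all, crops included, and the job is handed in when it is done.

Besides the shell and the picture viewer there is one more tool, called after "Emit:" in YAML: its name, and indented under it one key for each argument. step_arm: Moves the arm, as the interface text tells. Its arguments: {"type":"object","properties":{"motion":{"type":"array","items":{"type":"object","properties":{"dr":{"type":"array","items":{"type":"number"}},"slide":{"type":"array","items":{"type":"number"}},"jaw":{"type":"number"}}}}},"required":["motion"]}

```bash
mkdir -p pics; cat > h.py <<'E'
import numpy as np, cv2, json
from bench import arm, optics
from scipy.spatial.transform import Rotation as R
np.set_printoptions(precision=3,suppress=True)
def cam(name,st=None):
    i=optics.camera_info(name); K=np.array(i["camera_matrix"])
    if "view" in i: T=np.linalg.inv(np.array(i["view"]))
    else:
        st=st or arm.read_state(); W=np.eye(4); W[:3,:3]=R.from_quat(st["ee_rot"]).as_matrix(); W[:3,3]=st["position"]
        T=W@np.array(i["T_tool_cam"])
    return K,T,i
def ray(c,u,v):
    K,T,i=c; d=np.linalg.inv(K)@[u,v,1]; d=T[:3,:3]@[d[0],-d[1],-d[2]]
    return T[:3,3],d/np.linalg.norm(d)
def onz(c,u,v,z):
    o,d=ray(c,u,v); return o+d*(z-o[2])/d[2]
def proj(c,p):
    K,T,i=c; q=np.linalg.inv(T)@np.append(p,1); q=K@[q[0],-q[1],-q[2]]; return q[:2]/q[2]
E
python3 - <<'E'
from h import *
for n in("scene","side","wrist"):
    c=cam(n); print(n,c[0].tolist(),c[1][:3].round(1).tolist(),[k for k in c[2]]); cv2.imwrite(f"pics/{n}0.png",optics.get_image(n))
print(arm.read_state())
E
```

```text
scene [[406.88338178210677, 0.0, 279.0905630270183], [0.0, 406.88338178210677, 201.24452826518262], [0.0, 0.0, 1.0]] [[-0.9, 0.2, -0.5, 193.3], [-0.5, -0.4, 0.7, 518.0], [-0.0, 0.9, 0.5, 582.7]] ['camera_matrix', 'view']
side [[398.797383113444, 0.0, 277.3946292156005], [0.0, 398.797383113444, 208.28735258217702], [0.0, 0.0, 1.0]] [[-1.0, 0.1, -0.2, 453.9], [-0.2, -0.5, 0.8, 539.0], [0.0, 0.9, 0.5, 566.3]] ['camera_matrix', 'view']
wrist [[305.0542569474028, 0.0, 280.07879947795135], [0.0, 305.0542569474028, 206.27698947421337], [0.0, 0.0, 1.0]] [[-0.2, -0.9, -0.3, 64.8], [1.0, -0.2, -0.1, -627.7], [0.0, -0.3, 0.9, 372.4]] ['camera_matrix', 'T_tool_cam']
{'clock': 0.15, 'joints': array([-1.081,  0.385,  0.007, -0.   , -1.194, -0.259]), 'joint_vel': array([-0.001, -0.001,  0.005,  0.003,  0.   ,  0.001]), 'joint_efforts': array([ -0.   , -39.268,  18.858,   4.189,  -0.003,  -0.   ]), 'position': array([ 142.917, -607.979,  230.444]), 'ee_rot': array([-0.115,  0.993,  0.001, -0.   ]), 'contact_force': array([-0.256,  0.048, -0.404]), 'wrist_torque': array([-0.008,  0.015, -0.004]), 'grasp_force': 0.0, 'gripper_width': 85.30361680669091}
```

View pics/scene0.png

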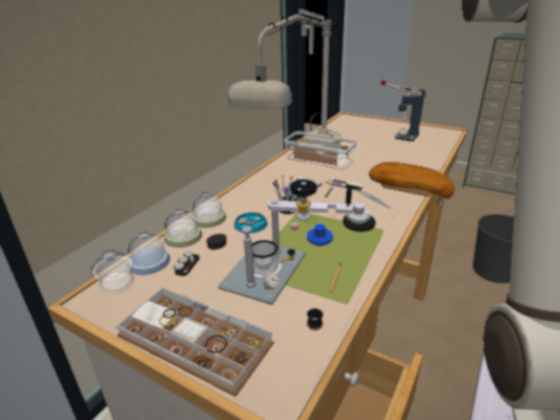

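View pics/side0.png

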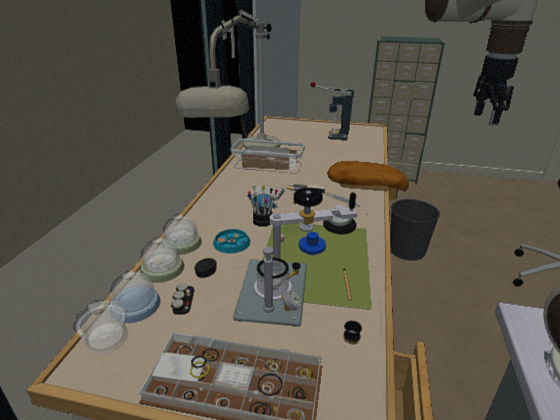

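View pics/wrist0.png

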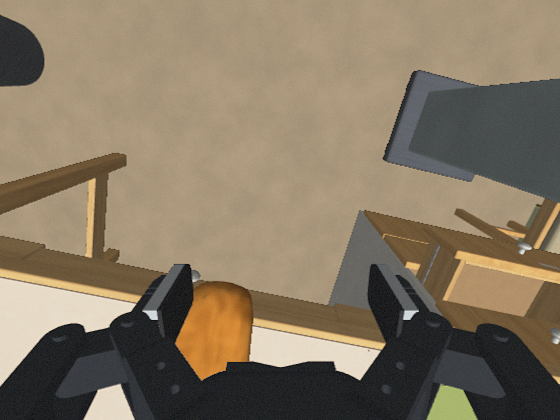

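Side view: the tester is at about (272,285), its pivot post top at (277,217), and the latch post top at (268,252). The bridge is open toward the robot, with the wheel at (308,197) and the handle at (352,203).
Lid candidates:
- Clear lid on the black cushion, side (340,218), scene (359,213).
- Blue look-alike, side (312,243), scene (320,233).
- Clear domes on the left, such as side (180,232).
- Loupe, side (352,332).

I choose the clear one on the cushion and will check it in a close crop.

```bash
python3 - <<'E'
import cv2,numpy as np
a=cv2.imread("pics/scene0.png")[170:300,220:400]; b=cv2.imread("pics/side0.png")[180:330,230:380]
a=cv2.resize(a,(400,289),interpolation=cv2.INTER_CUBIC); b=cv2.resize(b,(600,600),interpolation=cv2.INTER_CUBIC)
cv2.imwrite("pics/crop1.png",b); 
E
```

```text
(no output)
```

View pics/crop1.png

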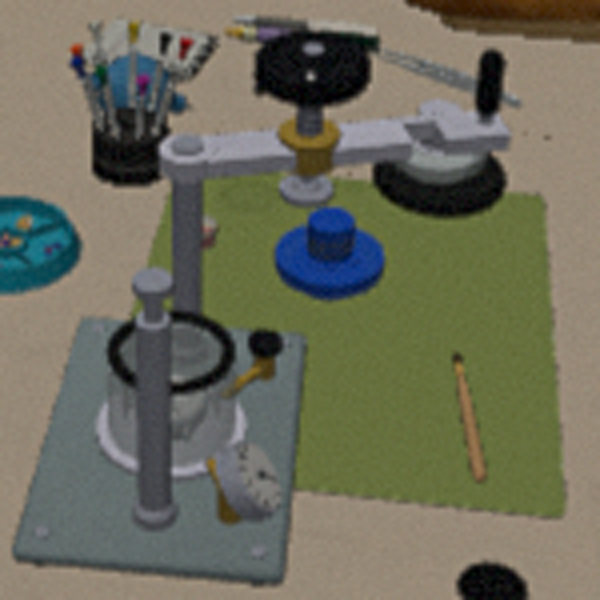

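The crop shows:
- The clear lid with its metal boss is at crop (440,150), on the black cushion at (440,183), partly behind the bridge bar.
- The seal ring is at (171,352), the latch head at (153,277) and the pivot top at (188,143).
- The wheel top is at (313,48) and the handle top at (491,57).

The blue lid at (330,255) is the decoy.

```bash
python3 - <<'E'
from h import *
c=cam("side"); s=cam("scene")
for n,u,v,z in [("seal",171,352,69),("latch",153,277,154),("pivot",188,143,146),("wheel",313,48,194),("handle",491,57,188),("cush",440,178,12),("blue",330,225,44)]:
    p=onz(c,230+u/4,180+v/4,z); print(n,p,proj(s,p))
E
```

```text
seal [600.434 -75.692  69.   ] [262.738 248.32 ]
latch [595.399 -20.4   154.   ] [247.681 227.986]
pivot [ 609.027 -149.996  146.   ] [276.018 201.438]
wheel [ 550.467 -177.875  194.   ] [305.53  182.492]
handle [ 461.814 -200.525  188.   ] [348.271 189.578]
cush [ 487.632 -363.845   12.   ] [358.953 221.624]
blue [ 544.252 -244.321   44.   ] [319.978 227.509]
```

Emit:
step_arm:
  motion:
    - {"slide": [-392,158,70],"dr": [0,0,-10.4],"jaw": 85}
    - {"slide": [-392,158,70],"dr": [0,0,-10.4],"jaw": 85}
    - {"slide": [-392,158,70],"dr": [0,0,-10.4],"jaw": 85}
    - {"slide": [-392,158,70],"dr": [0,0,-10.4],"jaw": 85}
    - {"slide": [-392,158,70],"dr": [0,0,-10.4],"jaw": 85}
    - {"slide": [-392,158,70],"dr": [0,0,-10.4],"jaw": 85}
    - {"slide": [-392,158,70],"dr": [0,0,-10.4],"jaw": 85}
    - {"slide": [-392,158,70],"dr": [0,0,-10.4],"jaw": 85}

```text
clock: 1.15
position: [490.9, -362.2, 159.7]
ee_rot: [0.749, -0.663, -0.001, 0.0]
contact_force: [-0.0, 0.2, -0.0]
gripper_width: 85.2
grasp_force: 0.0
```

```bash
python3 - <<'E'
from h import *
st=arm.read_state();im=optics.get_image("wrist");c=cam("wrist",st)
cv2.imwrite("pics/w1.png",im); json.dump({k:np.asarray(v).tolist() for k,v in st.items()},open("pics/w1.json","w"))
print(st["clock"],st["joints"],st["position"],st["ee_rot"])
g=R.from_quat(st["ee_rot"]).as_matrix();print(g)
print(proj(c,[488,-364,59]),proj(c,[488,-364,15]))
E
```

```text
1.15 [-0.371  0.418 -0.129 -0.    -1.026  0.493] [ 490.85  -362.243  159.746] [ 0.749 -0.663 -0.001  0.   ]
[[ 0.122 -0.993 -0.002]
 [-0.993 -0.122  0.001]
 [-0.001  0.002 -1.   ]]
[283.336 205.98 ] [282.835 191.831]
```

View pics/w1.png

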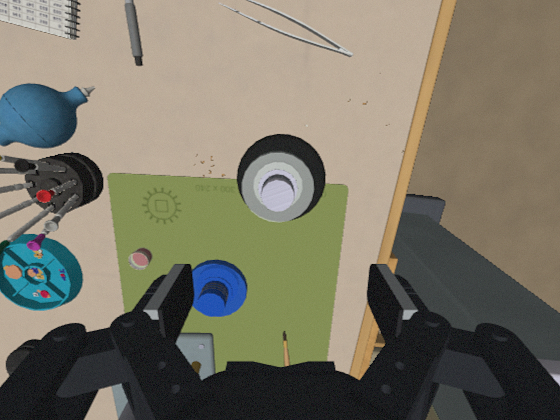

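The wrist view shows the clear lid on the black cushion at (281,185), its boss top at about (278,191). The blue decoy is at (217,290).

```bash
python3 - <<'E'
from h import *
st=json.load(open("pics/w1.json"));c=cam("wrist",st);im=cv2.imread("pics/w1.png")
g=R.from_quat(st["ee_rot"]).as_matrix()
roi=im[125:235,225:335]
for lo,hi in((0,70),):
    m=cv2.inRange(cv2.cvtColor(roi,cv2.COLOR_BGR2GRAY),lo,hi)
    k=max(cv2.findContours(m,0,1)[0],key=cv2.contourArea);print(lo,cv2.boundingRect(k),np.array(cv2.minEnclosingCircle(k)[0])+[225,125])
b=im[165:225,250:310].astype(int); m=((b[...,0]-b[...,1]>6)&(b.sum(2)>450)).astype(np.uint8)
n,l,s,ct=cv2.connectedComponentsWithStats(m);i=1+np.argmax(s[1:,4]);print(s[i],ct[i]+[250,165])
print("cushion", onz(c,281,177.,15)); 
for z,u,v in((59,278,191),(35,279.5,186.5),(35,278,187)): 
    p=onz(c,u,v,z);print(p,g.T@(p-st["position"]))
E
```

```text
0 (12, 9, 88, 85) [280.702 177.268]
[   8    5   40   42 1075] [277.305 191.311]
cushion [ 491.592 -378.431   15.   ]
[ 493.998 -376.368   59.   ] [ 14.534  -1.566 100.725]
[ 492.495 -374.102   35.   ] [ 12.133  -0.388 124.73 ]
[ 493.782 -373.476   35.   ] [ 11.667  -1.741 124.728]
```

Emit:
step_arm:
  motion:
    - {"slide": [13.5,-1.2,50],"jaw": 85}
    - {"slide": [13.5,-1.2,90],"jaw": 60}
    - {"slide": [13.5,-1.2,115],"jaw": 50}
    - {"slide": [13.5,-1.2,124.5],"jaw": 45}
    - {"slide": [13.5,-1.2,124.5],"jaw": 45}
    - {"slide": [13.5,-1.2,124.5],"jaw": 20}
    - {"slide": [13.5,-1.2,124.5],"jaw": 20}
    - {"slide": [13.5,-1.2,124.5],"jaw": 20}

```text
$.motion[0]: bad value
```

Emit:
step_arm:
  motion:
    - {"dr": [0,0,0],"slide": [13.5,-1.2,50],"jaw": 85}
    - {"dr": [0,0,0],"slide": [13.5,-1.2,90],"jaw": 60}
    - {"dr": [0,0,0],"slide": [13.5,-1.2,115],"jaw": 50}
    - {"dr": [0,0,0],"slide": [13.5,-1.2,124.5],"jaw": 45}
    - {"dr": [0,0,0],"slide": [13.5,-1.2,124.5],"jaw": 45}
    - {"dr": [0,0,0],"slide": [13.5,-1.2,124.5],"jaw": 20}
    - {"dr": [0,0,0],"slide": [13.5,-1.2,124.5],"jaw": 20}
    - {"dr": [0,0,0],"slide": [13.5,-1.2,124.5],"jaw": 20}

```text
clock: 2.2
position: [492.4, -378.8, 38.7]
ee_rot: [0.746, -0.666, 0.002, -0.0]
contact_force: [-0.7, -0.3, 6.3]
gripper_width: 26.4
grasp_force: 59.5
```

Emit:
step_arm:
  motion:
    - {"dr": [0,0,0],"slide": [0,0,-20],"jaw": 20}
    - {"dr": [0,0,0],"slide": [0,0,-50],"jaw": 20}
    - {"dr": [0,0,0],"slide": [0,0,-90],"jaw": 20}
    - {"dr": [0,0,0],"slide": [0,0,-130],"jaw": 20}
    - {"dr": [0,0,0],"slide": [0,0,-170],"jaw": 20}
    - {"dr": [0,0,0],"slide": [0,0,-200],"jaw": 20}
    - {"dr": [0,0,0],"slide": [0,0,-200],"jaw": 20}
    - {"dr": [0,0,0],"slide": [0,0,-200],"jaw": 20}

```text
clock: 3.2
position: [490.1, -377.3, 234.8]
ee_rot: [0.745, -0.667, -0.002, -0.0]
contact_force: [-0.6, -0.5, -1.2]
gripper_width: 26.0
grasp_force: 59.2
```

```bash
python3 - <<'E'
from h import *
st=arm.read_state();im=optics.get_image("wrist");c=cam("wrist",st)
cv2.imwrite("pics/w2.png",im); json.dump({k:np.asarray(v).tolist() for k,v in st.items()},open("pics/w2.json","w"))
print(st["position"],R.from_quat(st["ee_rot"]).as_matrix(),st["contact_force"],st["wrist_torque"],st["joints"])
s=optics.get_image("side");cv2.imwrite("pics/s2.png",s)
p=np.array(st["position"])
for z in(-23,0): print(proj(cam("side"),p+[0,0,z]),proj(c,p+[0,0,z]))
E
```

```text
[ 490.131 -377.33   234.771] [[ 0.111 -0.994 -0.003]
 [-0.994 -0.111  0.003]
 [-0.003  0.003 -1.   ]] [-0.646 -0.538 -1.197] [-0.014  0.04   0.039] [-0.395  0.373  0.    -0.001 -1.201  0.508]
[346.317 150.996] [279.658 248.942]
[347.193 141.901] [279.687 268.565]
```

View pics/w2.png

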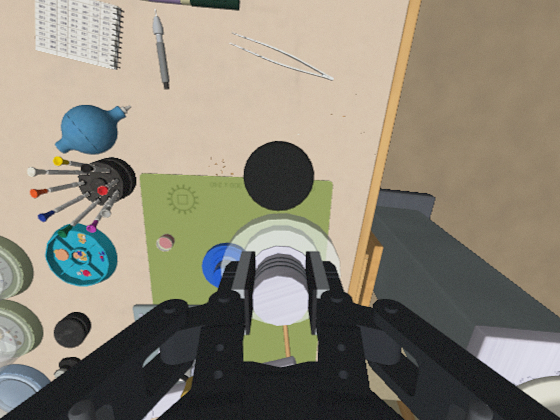

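The lid is gripped, disc centred near u=280 with its top edge at row 214, and the cushion at (279,175) is empty. Next I work out the lid's offset in the hand and check that the lamp is out of the way.

```bash
python3 - <<'E'
from h import *
st=json.load(open("pics/w2.json"));c=cam("wrist",st);p0=np.array(st["position"]);g=R.from_quat(st["ee_rot"]).as_matrix()
for dz in(-3.5,-13.5):
  print([(g.T@(onz(c,u,v,p0[2]+dz)-p0)) for u,v in((280,214),(221,262),(340,262))])
A=cam("side");B=cam("scene")
o1,d1=ray(A,212,100);o2,d2=ray(B,260,94)
t=np.linalg.lstsq(np.c_[d1,-d2],o2-o1,rcond=None)[0];print(o1+t[0]*d1,o2+t[1]*d2)
E
```

```text
[array([29.245,  0.149,  3.415]), array([  1.98 , -31.374,   3.414]), array([ 1.946, 32.258,  3.577])]
[array([25.66 ,  0.142, 13.425]), array([ -3.481, -33.55 ,  13.424]), array([-3.517, 34.46 , 13.599])]
[ 878.638 -512.178  276.096] [ 878.058 -510.88   270.544]
```

Emit:
step_arm:
  motion:
    - {"dr": [0,0,0],"slide": [-40,-18,-6],"jaw": 20}
    - {"dr": [0,0,0],"slide": [-95,-43,-10],"jaw": 20}
    - {"dr": [0,0,0],"slide": [-150,-68,-10],"jaw": 20}
    - {"dr": [0,0,0],"slide": [-205,-93,-10],"jaw": 20}
    - {"dr": [0,0,0],"slide": [-260,-118,-10],"jaw": 20}
    - {"dr": [0,0,0],"slide": [-305,-139,-10],"jaw": 20}
    - {"dr": [0,0,0],"slide": [-323,-147,-10],"jaw": 20}
    - {"dr": [0,0,0],"slide": [-323,-147,-10],"jaw": 20}

```text
clock: 4.3
position: [600.9, -39.8, 245.4]
ee_rot: [0.746, -0.666, -0.001, 0.001]
contact_force: [0.9, 0.4, -2.6]
gripper_width: 26.1
grasp_force: 59.3
```

```bash
python3 - <<'E'
from h import *
st=arm.read_state();im=optics.get_image("wrist");c=cam("wrist",st)
cv2.imwrite("pics/w3.png",im); json.dump({k:np.asarray(v).tolist() for k,v in st.items()},open("pics/w3.json","w"))
print(st["position"],R.from_quat(st["ee_rot"]).as_matrix(),st["contact_force"],st["gripper_width"],proj(c,[600,-76,69]))
E
```

```text
[600.891 -39.767 245.386] [[ 0.114 -0.994 -0.003]
 [-0.994 -0.114 -0.   ]
 [ 0.     0.003 -1.   ]] [ 0.942  0.421 -2.572] 26.062568085020235 [284.363 151.796]
```

View pics/w3.png

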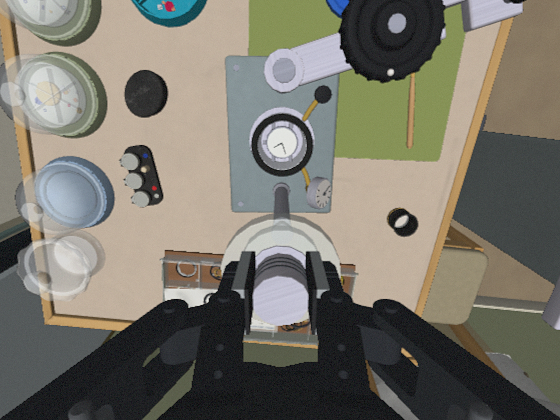

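The seal ring is clear at (282,144), the pivot hub at (285,70), the wheel at (397,23), and the latch head is hidden under the lid at about (282,190).

```bash
python3 - <<'E'
from h import *
st=json.load(open("pics/w3.json"));c=cam("wrist",st);p0=np.array(st["position"]);g=R.from_quat(st["ee_rot"]).as_matrix()
im=cv2.imread("pics/w3.png");m=cv2.inRange(cv2.cvtColor(im,cv2.COLOR_BGR2GRAY)[100:185,240:325],0,55)
n,l,s,ct=cv2.connectedComponentsWithStats(m);i=1+np.argmax(s[1:,4]);print(s[i])
k=max(cv2.findContours((l==i).astype(np.uint8),0,1)[0],key=cv2.contourArea)
e=cv2.fitEllipse(cv2.convexHull(k));print(e)
u,v=e[0][0]+240,e[0][1]+100
p=onz(c,u,v,68);print("seal",p, g.T@(p-p0))
q=onz(c,284.5,70,146);w=onz(c,397,23,194);print("pivot",q,"wheel",w, np.linalg.norm(w[:2]-q[:2]))
d=p[:2]-q[:2];print(np.hypot(*d),"yaw",np.arctan2(-d[0],d[1]))
# plate front edge corners
for a in((227,57),(331,212),(233,211)):print(onz(c,*a,14))
E
```

```text
[ 12  14  61  62 989]
((41.704612731933594, 44.584991455078125), (60.6243896484375, 61.60313415527344), 1.4116401672363281)
seal [603.578 -82.907  68.   ] [ 43.146   1.756 177.396]
pivot [ 609.397 -145.459  146.   ] wheel [ 550.087 -171.584  194.   ] 64.80872196164965
62.822020163609 yaw 0.092755655386907
[ 673.877 -164.915   14.   ]
[528.885   1.932  14.   ]
[655.276  14.995  14.   ]
```

Emit:
step_arm:
  motion:
    - {"dr": [0,0,0],"slide": [25,1,15],"jaw": 20}
    - {"dr": [0,0,0],"slide": [45.4,-2.5,45],"jaw": 20}
    - {"dr": [0,0,0],"slide": [45.4,-2.5,85],"jaw": 20}
    - {"dr": [0,0,0],"slide": [45.4,-2.5,115],"jaw": 20}
    - {"dr": [0,0,0],"slide": [45.4,-2.5,135],"jaw": 20}
    - {"dr": [0,0,0],"slide": [45.4,-2.5,139],"jaw": 20}
    - {"dr": [0,0,0],"slide": [45.4,-2.5,139],"jaw": 20}
    - {"dr": [0,0,0],"slide": [45.4,-2.5,139],"jaw": 20}

```text
clock: 5.35
position: [609.3, -86.0, 109.1]
ee_rot: [0.746, -0.666, 0.001, -0.001]
contact_force: [-0.8, 0.6, -2.6]
gripper_width: 26.1
grasp_force: 59.3
```

```bash
python3 - <<'E'
from h import *
st=arm.read_state();im=optics.get_image("wrist");c=cam("wrist",st)
s=optics.get_image("side");b=optics.get_image("scene");cv2.imwrite("pics/w4.png",im);cv2.imwrite("pics/s4.png",s)
print(st["position"],st["contact_force"],R.from_quat(st["ee_rot"]).as_matrix())
o=np.hstack([cv2.resize(im[150:350,190:370],(360,400)),cv2.resize(s[180:300,220:340],(400,400),interpolation=cv2.INTER_CUBIC)])
cv2.imwrite("pics/c4.png",o)
E
```

```text
[609.338 -85.998 109.084] [-0.758  0.639 -2.61 ] [[ 0.112 -0.994  0.002]
 [-0.994 -0.112 -0.   ]
 [ 0.    -0.002 -1.   ]]
```

View pics/c4.png

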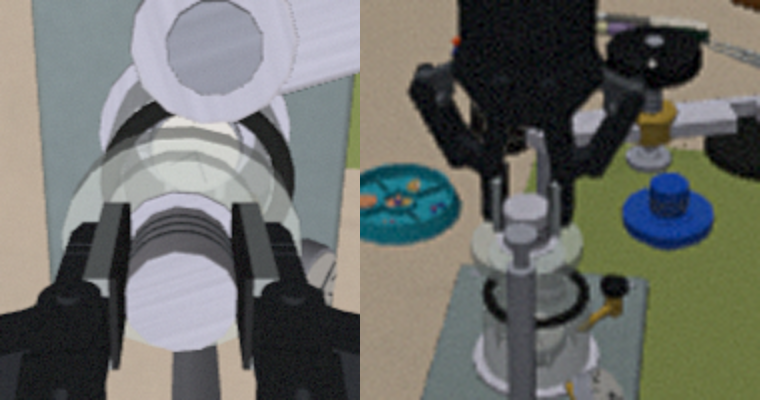

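The wrist shows the lid about 5 mm left of the ring, which matches the x reading of 609.3 against a target of 604.3. I correct that and lower.

Emit:
step_arm:
  motion:
    - {"dr": [0,0,0],"slide": [0.4,5,0],"jaw": 20}
    - {"dr": [0,0,0],"slide": [0.4,5,5],"jaw": 20}
    - {"dr": [0,0,0],"slide": [0.4,5,10],"jaw": 20}
    - {"dr": [0,0,0],"slide": [0.4,5,15],"jaw": 20}
    - {"dr": [0,0,0],"slide": [0.4,5,18],"jaw": 20}
    - {"dr": [0,0,0],"slide": [0.4,5,21],"jaw": 20}
    - {"dr": [0,0,0],"slide": [0.4,5,23],"jaw": 20}
    - {"dr": [0,0,0],"slide": [0.4,5,23],"jaw": 20}

```text
clock: 6.5
position: [603.8, -86.7, 84.7]
ee_rot: [0.746, -0.666, 0.0, 0.0]
contact_force: [-0.8, 0.1, -2.0]
gripper_width: 26.0
grasp_force: 59.3
```

Emit:
step_arm:
  motion:
    - {"dr": [0,0,0],"slide": [0,0,1],"jaw": 20}
    - {"dr": [0,0,0],"slide": [0,0,2],"jaw": 20}
    - {"dr": [0,0,0],"slide": [0,0,2.5],"jaw": 20}
    - {"dr": [0,0,0],"slide": [0,0,3],"jaw": 20}
    - {"dr": [0,0,0],"slide": [0,0,3],"jaw": 20}
    - {"dr": [0,0,0],"slide": [0,0,3],"jaw": 20}
    - {"dr": [0,0,0],"slide": [0,0,3],"jaw": 20}
    - {"dr": [0,0,0],"slide": [0,0,3],"jaw": 20}

```text
clock: 7.5
position: [604.0, -86.7, 82.1]
ee_rot: [0.746, -0.666, 0.0, -0.0]
contact_force: [-0.6, -1.7, 2.3]
gripper_width: 26.1
grasp_force: 59.4
```

Emit:
step_arm:
  motion:
    - {"dr": [0,0,0],"slide": [0,0,0],"jaw": 50}
    - {"dr": [0,0,0],"slide": [0,0,0],"jaw": 50}
    - {"dr": [0,0,0],"slide": [0,0,-5],"jaw": 50}
    - {"dr": [0,0,0],"slide": [0,0,-30],"jaw": 50}
    - {"dr": [0,0,0],"slide": [0,0,-75],"jaw": 50}
    - {"dr": [0,0,0],"slide": [0,0,-125],"jaw": 50}
    - {"dr": [0,0,0],"slide": [0,0,-150],"jaw": 50}
    - {"dr": [0,0,0],"slide": [0,0,-150],"jaw": 50}

```text
clock: 8.5
position: [604.9, -86.4, 234.8]
ee_rot: [0.746, -0.666, 0.002, -0.002]
contact_force: [0.8, -0.1, -1.6]
gripper_width: 49.9
grasp_force: 0.0
```

```bash
python3 - <<'E'
from h import *
st=arm.read_state();im=optics.get_image("wrist");c=cam("wrist",st)
s=optics.get_image("side");cv2.imwrite("pics/w5.png",im);json.dump({k:np.asarray(v).tolist() for k,v in st.items()},open("pics/w5.json","w"))
print(st["position"],st["joints"],proj(c,[603.6,-82.9,102.5]),proj(c,[603.6,-82.9,78.5]))
o=np.hstack([im[0:400,80:480],cv2.resize(s[180:300,220:340],(400,400),interpolation=cv2.INTER_CUBIC)])
cv2.imwrite("pics/c5.png",o)
E
```

```text
[604.903 -86.447 234.813] [ 0.123  0.356 -0.027  0.    -1.182 -0.011] [281.738 200.791] [281.772 193.804]
```

View pics/c5.png

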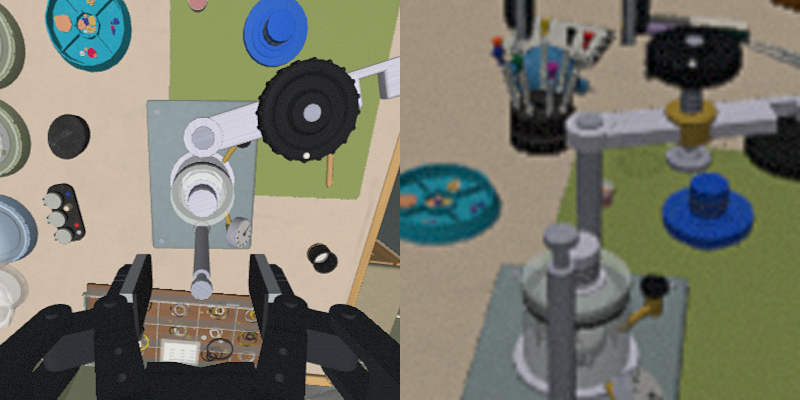

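The lid sits squarely on the seal, with boss and disc concentric with the chamber at (202,197) in the left panel. The latch head is at (201,288), the pivot at (203,137) and the wheel hub at (313,112). Next: the bridge geometry, and a hover over the handle.

```bash
cat >> h.py <<'E'
def wrap(a): return (a+np.pi)%(2*np.pi)-np.pi
def delta(cmd_xy,ang,tgt_xy,tgt_ang):
    # cmd pose: tool x world angle ang (rad), tool z down -> slide xy, dr z units
    x=np.array([np.cos(ang),np.sin(ang)]); y=np.array([np.sin(ang),-np.cos(ang)]); d=np.asarray(tgt_xy)-cmd_xy
    return x@d,y@d,-np.degrees(wrap(tgt_ang-ang))/8
E
python3 - <<'E'
from h import *
st=json.load(open("pics/w5.json"));c=cam("wrist",st)
q=onz(c,283,137,146);w=onz(c,393,112,195);l=onz(c,281,288,154)
print("pivot",q,"wheel",w,"latch",l,np.linalg.norm((w-q)[:2]),np.linalg.norm((l-q)[:2]))
a=np.arctan2(*(w-q)[1::-1]);h=np.arctan2(*(l-q)[1::-1]);print(np.degrees([a%6.2832,h]),"open",a%6.2832-h)
P=(q[:2]+[609.4,-145.5])/2; H=P+160*np.array([np.cos(a),np.sin(a)]);print("P",P,"handle",H)
print(delta(np.array([604.9,-86.4]),np.radians(276.4),H,np.radians(24)))
E
```

```text
pivot [ 609.811 -145.58   146.   ] wheel [ 549.95  -171.118  195.   ] latch [597.16  -22.159 154.   ] 65.08087685208184 124.0681508296355
[203.105  95.852] open 1.8719079458287344
P [ 609.606 -145.54 ] handle [ 462.439 -208.324]
(np.float64(105.28462314969067), np.float64(155.1643984355043), np.float64(-13.450000000000003))
```

Emit:
step_arm:
  motion:
    - {"dr": [0,0,-1.2],"slide": [12,18,-5],"jaw": 50}
    - {"dr": [0,0,-2.4],"slide": [28,42,-5],"jaw": 50}
    - {"dr": [0,0,-3.6],"slide": [45,66,-5],"jaw": 50}
    - {"dr": [0,0,-4.8],"slide": [62,91,-5],"jaw": 50}
    - {"dr": [0,0,-6.0],"slide": [78,115,-5],"jaw": 50}
    - {"dr": [0,0,-7.2],"slide": [92,136,-5],"jaw": 50}
    - {"dr": [0,0,-8.4],"slide": [101,149,-5],"jaw": 50}
    - {"dr": [0,0,-9.6],"slide": [105,155,-5],"jaw": 50}

```text
clock: 9.6
position: [459.8, -208.5, 235.1]
ee_rot: [0.998, -0.057, -0.002, -0.0]
contact_force: [0.4, -0.2, -0.3]
gripper_width: 50.0
grasp_force: 0.0
```

Emit:
step_arm:
  motion:
    - {"dr": [0,0,-1.2],"slide": [0,0,0],"jaw": 42}
    - {"dr": [0,0,-2.4],"slide": [0,0,0],"jaw": 42}
    - {"dr": [0,0,-3.4],"slide": [0,0,0],"jaw": 42}
    - {"dr": [0,0,-3.8],"slide": [0,0,0],"jaw": 42}
    - {"dr": [0,0,-3.8],"slide": [0,0,0],"jaw": 42}
    - {"dr": [0,0,-3.8],"slide": [0,0,0],"jaw": 42}
    - {"dr": [0,0,-3.8],"slide": [0,0,0],"jaw": 42}
    - {"dr": [0,0,-3.8],"slide": [0,0,0],"jaw": 42}

```text
clock: 10.6
position: [461.4, -208.2, 236.7]
ee_rot: [0.979, 0.205, -0.0, -0.0]
contact_force: [0.7, 0.1, 0.4]
gripper_width: 42.4
grasp_force: 0.0
```

```bash
python3 - <<'E'
from h import *
st=arm.read_state();im=optics.get_image("wrist");c=cam("wrist",st)
cv2.imwrite("pics/w6.png",im);json.dump({k:np.asarray(v).tolist() for k,v in st.items()},open("pics/w6.json","w"))
g=R.from_quat(st["ee_rot"]).as_matrix()
print(st["clock"],st["position"],st["joints"],np.degrees(np.arctan2(g[1,0],g[0,0])),proj(c,[462.4,-208.3,188]))
E
```

```text
10.6 [ 461.431 -208.231  236.738] [-0.103  0.178 -0.269 -0.    -1.124  2.086] 23.61105179943665 [279.354 229.064]
```

View pics/w6.png

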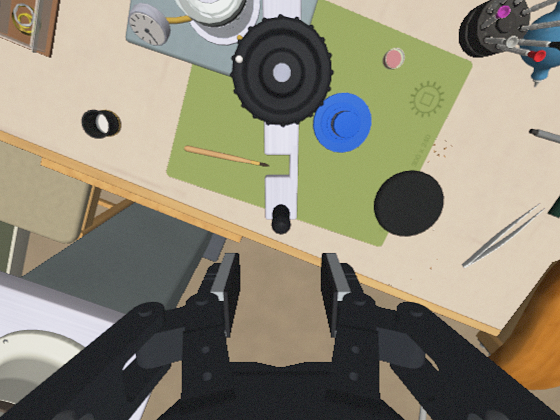

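The handle top is at (281,226), 2–3 mm from prediction, and the bar runs straight up the image. I lower around the peg as a loose cage.

Emit:
step_arm:
  motion:
    - {"dr": [0,0,0],"slide": [2,1.5,10],"jaw": 42}
    - {"dr": [0,0,0],"slide": [2,1.5,35],"jaw": 42}
    - {"dr": [0,0,0],"slide": [2,1.5,60],"jaw": 42}
    - {"dr": [0,0,0],"slide": [2,1.5,75],"jaw": 42}
    - {"dr": [0,0,0],"slide": [2,1.5,79],"jaw": 32}
    - {"dr": [0,0,0],"slide": [2,1.5,79],"jaw": 22}
    - {"dr": [0,0,0],"slide": [2,1.5,79],"jaw": 22}
    - {"dr": [0,0,0],"slide": [2,1.5,79],"jaw": 22}

```text
clock: 11.65
position: [464.3, -208.9, 158.5]
ee_rot: [0.979, 0.205, 0.001, 0.0]
contact_force: [0.5, 0.2, -0.4]
gripper_width: 22.0
grasp_force: 0.0
```

```bash
python3 - <<'E'
from h import *
st=arm.read_state();g=R.from_quat(st["ee_rot"]).as_matrix();a=np.arctan2(g[1,0],g[0,0]);p=st["position"][:2]
print(st["position"],np.degrees(a),st["contact_force"],st["wrist_torque"],st["gripper_width"])
P=np.array([609.6,-145.5]);r=158.5;h0=np.arctan2(*(p-P)[::-1])%(2*np.pi);print(np.degrees(h0),np.linalg.norm(p-P))
# tool x angle = bar angle - 180 ; three calls
n=24;hs=np.radians(np.linspace(203.5,95.5,n+1)); cur=p;ca=a
for k in range(3):
    c0,a0=(p,a) if k==0 else (P+r*np.array([np.cos(hs[8*k]),np.sin(hs[8*k])]),hs[8*k]-np.pi)
    print("call",k)
    for j in range(1,9):
        h=hs[8*k+j]; print(np.round(delta(c0,a0,P+r*np.array([np.cos(h),np.sin(h)]),h-np.pi),1).tolist())
E
```

```text
[ 464.283 -208.913  158.523] 23.626515351241483 [ 0.475  0.212 -0.413] [-0.051  0.006  0.006] 22.028354714695197
203.575450581304 158.55082035876288
call 0
[0.6, -12.6, 0.6]
[2.1, -25.0, 1.1]
[4.5, -37.2, 1.7]
[7.9, -49.2, 2.3]
[12.3, -60.8, 2.8]
[17.5, -72.1, 3.4]
[23.6, -83.0, 4.0]
[30.5, -93.3, 4.5]
call 1
[0.5, -12.4, 0.6]
[2.0, -24.8, 1.1]
[4.4, -37.0, 1.7]
[7.8, -49.0, 2.2]
[12.1, -60.7, 2.8]
[17.3, -72.0, 3.4]
[23.4, -82.8, 3.9]
[30.3, -93.2, 4.5]
call 2
[0.5, -12.4, 0.6]
[2.0, -24.8, 1.1]
[4.4, -37.0, 1.7]
[7.8, -49.0, 2.2]
[12.1, -60.7, 2.8]
[17.3, -72.0, 3.4]
[23.4, -82.8, 3.9]
[30.3, -93.2, 4.5]
```

Emit:
step_arm:
  motion:
    - {"dr": [0,0,0.6],"slide": [0.6,-12.6,0],"jaw": 22}
    - {"dr": [0,0,1.1],"slide": [2.1,-25,0],"jaw": 22}
    - {"dr": [0,0,1.7],"slide": [4.5,-37.2,0],"jaw": 22}
    - {"dr": [0,0,2.3],"slide": [7.9,-49.2,0],"jaw": 22}
    - {"dr": [0,0,2.8],"slide": [12.3,-60.8,0],"jaw": 22}
    - {"dr": [0,0,3.4],"slide": [17.5,-72.1,0],"jaw": 22}
    - {"dr": [0,0,4.0],"slide": [23.6,-83,0],"jaw": 22}
    - {"dr": [0,0,4.5],"slide": [30.5,-93.3,0],"jaw": 22}

```text
clock: 12.65
position: [454.5, -110.9, 158.4]
ee_rot: [0.994, -0.109, 0.0, 0.0]
contact_force: [-0.5, -0.5, 0.4]
gripper_width: 21.9
grasp_force: 0.5
```

Emit:
step_arm:
  motion:
    - {"dr": [0,0,0.6],"slide": [0.5,-12.4,0],"jaw": 22}
    - {"dr": [0,0,1.1],"slide": [2,-24.8,0],"jaw": 22}
    - {"dr": [0,0,1.7],"slide": [4.4,-37,0],"jaw": 22}
    - {"dr": [0,0,2.2],"slide": [7.8,-49,0],"jaw": 22}
    - {"dr": [0,0,2.8],"slide": [12.1,-60.7,0],"jaw": 22}
    - {"dr": [0,0,3.4],"slide": [17.3,-72,0],"jaw": 22}
    - {"dr": [0,0,3.9],"slide": [23.4,-82.8,0],"jaw": 22}
    - {"dr": [0,0,4.5],"slide": [30.3,-93.2,0],"jaw": 22}

```text
clock: 13.65
position: [503.9, -26.4, 158.2]
ee_rot: [0.912, -0.411, -0.0, 0.0]
contact_force: [-0.2, -1.1, -1.1]
gripper_width: 21.8
grasp_force: 0.4
```

```bash
python3 - <<'E'
from h import *
st=arm.read_state();g=R.from_quat(st["ee_rot"]).as_matrix();a=np.arctan2(g[1,0],g[0,0]);p=st["position"][:2]
P=np.array([609.6,-145.5]);print(st["position"],np.degrees(a),np.degrees(np.arctan2(*(p-P)[::-1])),np.linalg.norm(p-P),st["contact_force"])
E
```

```text
[503.928 -26.435 158.158] -48.528206081440786 131.5895476566265 159.19509490528276 [-0.239 -1.072 -1.126]
```

Emit:
step_arm:
  motion:
    - {"dr": [0,0,0.6],"slide": [0.5,-12.4,0],"jaw": 22}
    - {"dr": [0,0,1.1],"slide": [2,-24.8,0],"jaw": 22}
    - {"dr": [0,0,1.7],"slide": [4.4,-37,0],"jaw": 22}
    - {"dr": [0,0,2.2],"slide": [7.8,-49,0],"jaw": 22}
    - {"dr": [0,0,2.8],"slide": [12.1,-60.7,0],"jaw": 22}
    - {"dr": [0,0,3.4],"slide": [17.3,-72,0],"jaw": 22}
    - {"dr": [0,0,3.7],"slide": [20.4,-77.5,0],"jaw": 22}
    - {"dr": [0,0,3.9],"slide": [23.4,-82.8,0],"jaw": 22}

```text
clock: 14.65
position: [581.5, 11.0, 158.0]
ee_rot: [0.768, -0.64, -0.0, 0.0]
contact_force: [-0.9, 0.8, 0.7]
gripper_width: 22.0
grasp_force: 0.4
```

Emit:
step_arm:
  motion:
    - {"dr": [0,0,0.2],"slide": [0.2,-3,0],"jaw": 22}
    - {"dr": [0,0,0.4],"slide": [0.4,-6,0],"jaw": 22}
    - {"dr": [0,0,0.5],"slide": [0.5,-9,0],"jaw": 22}
    - {"dr": [0,0,0.6],"slide": [0.6,-11.5,0],"jaw": 22}
    - {"dr": [0,0,0.6],"slide": [0.6,-13,0],"jaw": 22}
    - {"dr": [0,0,0.6],"slide": [0.6,-14,0],"jaw": 22}
    - {"dr": [0,0,0.6],"slide": [0.6,-15,0],"jaw": 22}
    - {"dr": [0,0,0.6],"slide": [0.6,-16,0],"jaw": 22}

```text
clock: 15.65
position: [597.3, 13.1, 157.9]
ee_rot: [0.741, -0.672, 0.0, 0.0]
contact_force: [0.6, -0.5, 0.1]
gripper_width: 22.0
grasp_force: 0.4
```

```bash
python3 - <<'E'
from h import *
st=arm.read_state();g=R.from_quat(st["ee_rot"]).as_matrix();a=np.arctan2(g[1,0],g[0,0]);p=st["position"][:2]
P=np.array([609.6,-145.5]);print(st["position"],np.degrees(a),np.degrees(np.arctan2(*(p-P)[::-1])),np.linalg.norm(p-P),st["contact_force"])
E
```

```text
[597.335  13.15  157.867] -84.3724441200647 94.42079208397242 159.12301154243374 [ 0.628 -0.547  0.149]
```

Emit:
step_arm:
  motion:
    - {"dr": [0,0,0],"slide": [0,-1,0],"jaw": 22}
    - {"dr": [0,0,0],"slide": [0,-2,0],"jaw": 22}
    - {"dr": [0,0,0],"slide": [0,-2.5,0],"jaw": 22}
    - {"dr": [0,0,0],"slide": [0,-3,0],"jaw": 22}
    - {"dr": [0,0,0],"slide": [0,-3.5,0],"jaw": 22}
    - {"dr": [0,0,0],"slide": [0,-4,0],"jaw": 22}
    - {"dr": [0,0,0],"slide": [0,-4,0],"jaw": 22}
    - {"dr": [0,0,0],"slide": [0,-4,0],"jaw": 22}

```text
clock: 16.65
position: [598.0, 13.2, 157.7]
ee_rot: [0.741, -0.672, -0.002, 0.003]
contact_force: [-10.3, 1.1, 6.0]
gripper_width: 21.9
grasp_force: 4.7
```

The bridge stops hard: 10 N, with no further travel. I back off, lift clear, and pre-rotate over the wheel.

Emit:
step_arm:
  motion:
    - {"dr": [0,0,0],"slide": [0,7,0],"jaw": 30}
    - {"dr": [0,0,0],"slide": [0,7,0],"jaw": 42}
    - {"dr": [0,0,0],"slide": [0,7,-10],"jaw": 42}
    - {"dr": [0,0,0],"slide": [0,7,-35],"jaw": 42}
    - {"dr": [0,0,0],"slide": [0,7,-65],"jaw": 85}
    - {"dr": [0,0,0],"slide": [0,7,-85],"jaw": 85}
    - {"dr": [0,0,0],"slide": [0,7,-85],"jaw": 85}
    - {"dr": [0,0,0],"slide": [0,7,-85],"jaw": 85}

```text
clock: 17.65
position: [594.0, 12.9, 242.0]
ee_rot: [0.741, -0.672, -0.0, 0.0]
contact_force: [-0.5, 0.4, -1.0]
gripper_width: 84.4
grasp_force: 0.0
```

```bash
python3 - <<'E'
from h import *
st=arm.read_state();im=optics.get_image("wrist");c=cam("wrist",st);cv2.imwrite("pics/w7.png",im)
g=R.from_quat(st["ee_rot"]).as_matrix();a=np.arctan2(g[1,0],g[0,0]);p=np.array(st["position"])
print(p,np.degrees(a),st["joints"],st["wrist_torque"],st["contact_force"])
m=cv2.inRange(cv2.cvtColor(im,cv2.COLOR_BGR2GRAY)[0:220],0,55)
for k in cv2.findContours(m,0,1)[0]:
    if cv2.contourArea(k)>1500:
        e=cv2.fitEllipse(cv2.convexHull(k));W=onz(c,*e[0],191);print(e,W,delta(p[:2],a,W[:2],np.radians(6)))
print(proj(c,[603.4,-82.3,191]))
E
```

```text
[593.965  12.948 242.002] -84.39219529212778 [ 0.294  0.326 -0.053 -0.001 -1.193 -0.196] [0.    0.02  0.028] [-0.476  0.418 -1.012]
((284.35357666015625, 74.14823150634766), (99.64812469482422, 120.41339874267578), 36.3640022277832) [600.971 -85.633 191.   ] (np.float64(98.79343507467757), np.float64(2.660910428157051), np.float64(-11.29902441151597))
((135.3890838623047, 43.62491989135742), (44.61669921875, 52.87032699584961), 167.98330688476562) [686.599 -93.186 191.   ] (np.float64(114.67803043926969), np.float64(-81.81971108856553), np.float64(-11.29902441151597))
[279.648  79.846]
```

View pics/w7.png

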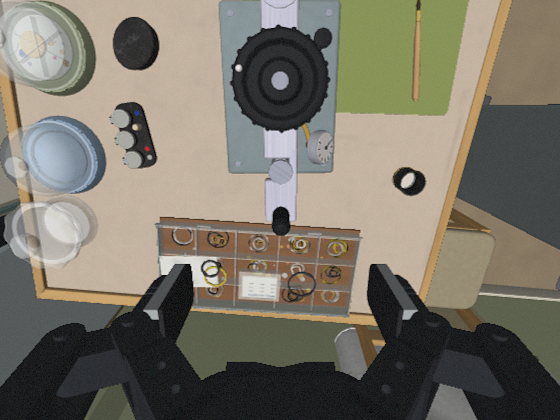

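The bridge lies home, its slot round the latch post at (280,172). The wheel hub is at (280,80), within 1 mm of prediction.

Emit:
step_arm:
  motion:
    - {"dr": [0,0,-1.2],"slide": [12,0,-2],"jaw": 85}
    - {"dr": [0,0,-2.4],"slide": [28,0,-2],"jaw": 85}
    - {"dr": [0,0,-3.6],"slide": [45,0,-2],"jaw": 85}
    - {"dr": [0,0,-4.8],"slide": [62,0,-2],"jaw": 85}
    - {"dr": [0,0,-6.0],"slide": [78,0,-2],"jaw": 85}
    - {"dr": [0,0,-7.2],"slide": [90,0,-2],"jaw": 85}
    - {"dr": [0,0,-8.4],"slide": [95.7,0,-2],"jaw": 85}
    - {"dr": [0,0,-9.6],"slide": [95.7,0,-2],"jaw": 85}

```text
clock: 18.7
position: [603.2, -82.8, 243.3]
ee_rot: [0.998, -0.064, -0.001, 0.0]
contact_force: [-0.4, 0.3, -0.2]
gripper_width: 84.9
grasp_force: 0.0
```

Emit:
step_arm:
  motion:
    - {"dr": [0,0,-0.8],"slide": [0,0,0],"jaw": 85}
    - {"dr": [0,0,-1.4],"slide": [0,0,0],"jaw": 85}
    - {"dr": [0,0,-1.4],"slide": [0,0,0],"jaw": 85}
    - {"dr": [0,0,-1.4],"slide": [0,0,15],"jaw": 85}
    - {"dr": [0,0,-1.4],"slide": [0,0,30],"jaw": 85}
    - {"dr": [0,0,-1.4],"slide": [0,0,30],"jaw": 85}
    - {"dr": [0,0,-1.4],"slide": [0,0,30],"jaw": 85}
    - {"dr": [0,0,-1.4],"slide": [0,0,30],"jaw": 85}

```text
clock: 19.7
position: [604.0, -82.3, 215.4]
ee_rot: [1.0, 0.032, 0.001, 0.0]
contact_force: [-0.2, 0.4, 0.7]
gripper_width: 84.8
grasp_force: 0.0
```

```bash
python3 - <<'E'
from h import *
st=arm.read_state();g=R.from_quat(st["ee_rot"]).as_matrix();a=np.arctan2(g[1,0],g[0,0]);p=np.array(st["position"])
print(st["clock"],p,np.degrees(a),st["joints"],st["wrist_torque"],st["contact_force"],delta(p[:2],a,np.array([603.4,-82.3]),a))
E
```

```text
19.7 [604.041 -82.331 215.379] 3.619208416310847 [ 0.13   0.369 -0.057  0.    -1.143  1.504] [0.025 0.018 0.028] [-0.206  0.352  0.741] (np.float64(-0.6374180892910832), np.float64(-0.07183813448735109), np.float64(-0.0))
```

Emit:
step_arm:
  motion:
    - {"dr": [0,0,0],"slide": [-0.6,0,20],"jaw": 85}
    - {"dr": [0,0,0],"slide": [-0.6,0,40],"jaw": 85}
    - {"dr": [0,0,0],"slide": [-0.6,0,49],"jaw": 85}
    - {"dr": [0,0,0],"slide": [-0.6,0,49],"jaw": 60}
    - {"dr": [0,0,0],"slide": [-0.6,0,49],"jaw": 45}
    - {"dr": [0,0,0],"slide": [-0.6,0,49],"jaw": 45}
    - {"dr": [0,0,0],"slide": [-0.6,0,49],"jaw": 45}
    - {"dr": [0,0,0],"slide": [-0.6,0,49],"jaw": 45}

```text
clock: 20.7
position: [603.7, -81.1, 167.4]
ee_rot: [0.999, 0.032, 0.001, -0.001]
contact_force: [-1.2, 4.7, 1.9]
gripper_width: 55.3
grasp_force: 63.4
```

```bash
cat > r.py <<'E'
from h import *
st=arm.read_state();g=R.from_quat(st["ee_rot"]).as_matrix();a=np.arctan2(g[1,0],g[0,0]);p=np.array(st["position"])
print("%.2f"%st["clock"],p,"ang %.4f rad"%a,"T",st["wrist_torque"],"F",st["contact_force"],"w %.1f"%st["gripper_width"],"j6 %.2f"%st["joints"][5],"v",st["joint_vel"][5],"e6 %.3f"%st["joint_efforts"][5])
E
python3 r.py
```

```text
20.70 [603.675 -81.081 167.413] ang 0.0639 rad T [1.077 0.442 0.002] F [-1.221  4.674  1.871] w 55.3 j6 1.50 v 0.0009634065592457732 e6 0.034
```

Emit:
step_arm:
  motion:
    - {"dr": [0,0,0.3],"slide": [0,1.2,0.3],"jaw": 45}
    - {"dr": [0,0,0.6],"slide": [0,1.2,0.7],"jaw": 45}
    - {"dr": [0,0,0.9],"slide": [0,1.2,1.0],"jaw": 45}
    - {"dr": [0,0,1.2],"slide": [0,1.2,1.3],"jaw": 45}
    - {"dr": [0,0,1.5],"slide": [0,1.2,1.7],"jaw": 45}
    - {"dr": [0,0,1.8],"slide": [0,1.2,2.0],"jaw": 45}
    - {"dr": [0,0,2.1],"slide": [0,1.2,2.3],"jaw": 45}
    - {"dr": [0,0,2.4],"slide": [0,1.2,2.7],"jaw": 45}

```text
clock: 21.7
position: [603.7, -81.3, 164.7]
ee_rot: [0.991, -0.135, 0.001, -0.001]
contact_force: [-2.3, 8.3, 3.3]
gripper_width: 55.2
grasp_force: 63.8
```

```bash
python3 r.py
```

```text
21.70 [603.66  -81.333 164.748] ang -0.2707 rad T [1.928 0.679 0.354] F [-2.308  8.342  3.264] w 55.2 j6 1.17 v -0.32948132266838265 e6 -0.091
```

Emit:
step_arm:
  motion:
    - {"dr": [0,0,0.25],"slide": [-0.3,-1.2,0.3],"jaw": 45}
    - {"dr": [0,0,0.5],"slide": [-0.6,-2.3,0.6],"jaw": 45}
    - {"dr": [0,0,0.75],"slide": [-0.6,-2.3,0.8],"jaw": 45}
    - {"dr": [0,0,1.0],"slide": [-0.6,-2.3,1.1],"jaw": 45}
    - {"dr": [0,0,1.25],"slide": [-0.6,-2.3,1.4],"jaw": 45}
    - {"dr": [0,0,1.5],"slide": [-0.6,-2.3,1.7],"jaw": 45}
    - {"dr": [0,0,1.75],"slide": [-0.6,-2.3,2.0],"jaw": 45}
    - {"dr": [0,0,2.0],"slide": [-0.6,-2.3,2.2],"jaw": 45}

```text
clock: 22.7
position: [603.6, -81.1, 162.5]
ee_rot: [0.962, -0.273, 0.001, -0.0]
contact_force: [-3.2, 4.0, 5.8]
gripper_width: 55.2
grasp_force: 63.9
```

```bash
python3 r.py
```

```text
22.70 [603.575 -81.113 162.456] ang -0.5523 rad T [0.591 0.837 0.319] F [-3.211  4.017  5.755] w 55.2 j6 0.89 v -0.2768577841670651 e6 -0.106
```

Emit:
step_arm:
  motion:
    - {"dr": [0,0,0.25],"slide": [-0.6,-0.2,0.1],"jaw": 45}
    - {"dr": [0,0,0.5],"slide": [-1.2,-0.4,0.3],"jaw": 45}
    - {"dr": [0,0,0.75],"slide": [-1.2,-0.4,0.5],"jaw": 45}
    - {"dr": [0,0,1.0],"slide": [-1.2,-0.4,0.8],"jaw": 45}
    - {"dr": [0,0,1.25],"slide": [-1.2,-0.4,1.1],"jaw": 45}
    - {"dr": [0,0,1.5],"slide": [-1.2,-0.4,1.4],"jaw": 45}
    - {"dr": [0,0,1.75],"slide": [-1.2,-0.4,1.7],"jaw": 45}
    - {"dr": [0,0,2.0],"slide": [-1.2,-0.4,1.9],"jaw": 45}

```text
clock: 23.7
position: [603.4, -80.9, 160.2]
ee_rot: [0.915, -0.404, 0.001, 0.0]
contact_force: [0.6, -1.0, 5.7]
gripper_width: 55.0
grasp_force: 63.9
```

```bash
python3 r.py
```

```text
23.70 [603.393 -80.937 160.239] ang -0.8321 rad T [-0.433  0.261  0.285] F [ 0.592 -1.003  5.74 ] w 55.0 j6 0.60 v -0.2744511734928498 e6 -0.109
```

Emit:
step_arm:
  motion:
    - {"dr": [0,0,0.2],"slide": [0,0,0.1],"jaw": 45}
    - {"dr": [0,0,0.4],"slide": [0,0,0.3],"jaw": 45}
    - {"dr": [0,0,0.6],"slide": [0,0,0.5],"jaw": 45}
    - {"dr": [0,0,0.8],"slide": [0,0,0.7],"jaw": 45}
    - {"dr": [0,0,1.0],"slide": [0,0,0.9],"jaw": 45}
    - {"dr": [0,0,1.2],"slide": [0,0,1.1],"jaw": 45}
    - {"dr": [0,0,1.4],"slide": [0,0,1.3],"jaw": 45}
    - {"dr": [0,0,1.6],"slide": [0,0,1.5],"jaw": 45}

```text
clock: 24.7
position: [603.3, -80.9, 158.5]
ee_rot: [0.864, -0.503, 0.001, -0.0]
contact_force: [0.8, -0.8, 4.8]
gripper_width: 55.2
grasp_force: 63.9
```

```bash
python3 r.py
```

```text
24.70 [603.287 -80.934 158.462] ang -1.0553 rad T [-0.369  0.34   0.321] F [ 0.839 -0.83   4.791] w 55.2 j6 0.38 v -0.21931767732501087 e6 -0.190
```

Emit:
step_arm:
  motion:
    - {"dr": [0,0,0.2],"slide": [0,0,0.2],"jaw": 45}
    - {"dr": [0,0,0.4],"slide": [0,0,0.4],"jaw": 45}
    - {"dr": [0,0,0.6],"slide": [0,0,0.6],"jaw": 45}
    - {"dr": [0,0,0.8],"slide": [0,0,0.8],"jaw": 45}
    - {"dr": [0,0,1.0],"slide": [0,0,1.0],"jaw": 45}
    - {"dr": [0,0,1.2],"slide": [0,0,1.2],"jaw": 45}
    - {"dr": [0,0,1.4],"slide": [0,0,1.5],"jaw": 45}
    - {"dr": [0,0,1.6],"slide": [0,0,1.7],"jaw": 45}

```text
clock: 25.7
position: [603.2, -80.9, 156.8]
ee_rot: [0.803, -0.596, 0.001, -0.0]
contact_force: [0.5, -0.5, 5.8]
gripper_width: 55.3
grasp_force: 63.9
```

```bash
python3 r.py
```

```text
25.70 [603.218 -80.906 156.793] ang -1.2782 rad T [-0.313  0.328  0.43 ] F [ 0.462 -0.488  5.832] w 55.3 j6 0.16 v -0.22188486920707903 e6 -0.314
```

Emit:
step_arm:
  motion:
    - {"dr": [0,0,0.07],"slide": [0,0,0.1],"jaw": 45}
    - {"dr": [0,0,0.14],"slide": [0,0,0.1],"jaw": 45}
    - {"dr": [0,0,0.21],"slide": [0,0,0.2],"jaw": 45}
    - {"dr": [0,0,0.28],"slide": [0,0,0.3],"jaw": 45}
    - {"dr": [0,0,0.35],"slide": [0,0,0.4],"jaw": 45}
    - {"dr": [0,0,0.42],"slide": [0,0,0.5],"jaw": 45}
    - {"dr": [0,0,0.49],"slide": [0,0,0.5],"jaw": 45}
    - {"dr": [0,0,0.56],"slide": [0,0,0.6],"jaw": 45}

```text
clock: 26.7
position: [603.2, -80.9, 156.2]
ee_rot: [0.779, -0.627, 0.001, -0.0]
contact_force: [0.1, -0.8, 6.1]
gripper_width: 55.1
grasp_force: 64.0
```

```bash
python3 r.py
```

```text
26.70 [603.209 -80.883 156.198] ang -1.3556 rad T [-0.272  0.437  0.456] F [ 0.061 -0.79   6.144] w 55.1 j6 0.08 v -0.07836870017430736 e6 -0.455
```

Emit:
step_arm:
  motion:
    - {"dr": [0,0,0.06],"slide": [0,0,0.1],"jaw": 45}
    - {"dr": [0,0,0.12],"slide": [0,0,0.1],"jaw": 45}
    - {"dr": [0,0,0.18],"slide": [0,0,0.2],"jaw": 45}
    - {"dr": [0,0,0.24],"slide": [0,0,0.2],"jaw": 45}
    - {"dr": [0,0,0.3],"slide": [0,0,0.3],"jaw": 45}
    - {"dr": [0,0,0.36],"slide": [0,0,0.4],"jaw": 45}
    - {"dr": [0,0,0.42],"slide": [0,0,0.4],"jaw": 45}
    - {"dr": [0,0,0.48],"slide": [0,0,0.5],"jaw": 45}

```text
clock: 27.7
position: [603.2, -80.9, 155.7]
ee_rot: [0.758, -0.653, 0.001, -0.0]
contact_force: [0.6, -0.5, 5.7]
gripper_width: 54.9
grasp_force: 64.0
```

```bash
python3 r.py
```

```text
27.70 [603.207 -80.876 155.715] ang -1.4224 rad T [-0.215  0.438  0.472] F [ 0.605 -0.477  5.708] w 54.9 j6 0.01 v -0.06671876454127315 e6 -0.495
```

Emit:
step_arm:
  motion:
    - {"dr": [0,0,0.02],"slide": [0,0,0],"jaw": 45}
    - {"dr": [0,0,0.04],"slide": [0,0,0],"jaw": 45}
    - {"dr": [0,0,0.06],"slide": [0,0,0],"jaw": 45}
    - {"dr": [0,0,0.08],"slide": [0,0,0.1],"jaw": 45}
    - {"dr": [0,0,0.1],"slide": [0,0,0.1],"jaw": 45}
    - {"dr": [0,0,0.12],"slide": [0,0,0.1],"jaw": 45}
    - {"dr": [0,0,0.15],"slide": [0,0,0.2],"jaw": 45}
    - {"dr": [0,0,0.2],"slide": [0,0,0.2],"jaw": 45}

```text
clock: 28.7
position: [603.2, -80.9, 155.5]
ee_rot: [0.748, -0.663, 0.001, -0.0]
contact_force: [-0.5, -0.8, 5.9]
gripper_width: 55.2
grasp_force: 64.0
```

```bash
python3 r.py
```

```text
28.70 [603.179 -80.905 155.486] ang -1.4503 rad T [-0.2    0.428  0.541] F [-0.508 -0.798  5.854] w 55.2 j6 -0.01 v -0.0549991146413716 e6 -0.517
```

Emit:
step_arm:
  motion:
    - {"dr": [0,0,0.04],"slide": [0,0,0],"jaw": 45}
    - {"dr": [0,0,0.08],"slide": [0,0,0.1],"jaw": 45}
    - {"dr": [0,0,0.12],"slide": [0,0,0.1],"jaw": 45}
    - {"dr": [0,0,0.16],"slide": [0,0,0.2],"jaw": 45}
    - {"dr": [0,0,0.2],"slide": [0,0,0.2],"jaw": 45}
    - {"dr": [0,0,0.24],"slide": [0,0,0.2],"jaw": 45}
    - {"dr": [0,0,0.28],"slide": [0,0,0.3],"jaw": 45}
    - {"dr": [0,0,0.32],"slide": [0,0,0.3],"jaw": 45}

```text
clock: 29.7
position: [603.2, -80.9, 155.2]
ee_rot: [0.733, -0.68, 0.001, -0.0]
contact_force: [0.9, 0.3, 5.9]
gripper_width: 55.8
grasp_force: 64.0
```

```bash
python3 r.py
```

```text
29.70 [603.178 -80.871 155.197] ang -1.4948 rad T [-0.16   0.397  0.585] F [0.942 0.343 5.944] w 55.8 j6 -0.06 v -0.043854082887590407 e6 -0.546
```

Emit:
step_arm:
  motion:
    - {"dr": [0,0,0.03],"slide": [0,0,0],"jaw": 45}
    - {"dr": [0,0,0.06],"slide": [0,0,0],"jaw": 45}
    - {"dr": [0,0,0.09],"slide": [0,0,0.1],"jaw": 45}
    - {"dr": [0,0,0.12],"slide": [0,0,0.1],"jaw": 45}
    - {"dr": [0,0,0.15],"slide": [0,0,0.1],"jaw": 45}
    - {"dr": [0,0,0.18],"slide": [0,0,0.2],"jaw": 45}
    - {"dr": [0,0,0.21],"slide": [0,0,0.2],"jaw": 45}
    - {"dr": [0,0,0.24],"slide": [0,0,0.2],"jaw": 45}

```text
clock: 30.7
position: [603.2, -80.8, 154.9]
ee_rot: [0.722, -0.692, 0.001, -0.0]
contact_force: [0.0, -0.5, 5.4]
gripper_width: 55.5
grasp_force: 64.0
```

```bash
python3 r.py
```

```text
30.70 [603.178 -80.848 154.947] ang -1.5281 rad T [-0.189  0.451  0.593] F [ 0.011 -0.454  5.401] w 55.5 j6 -0.09 v -0.03246300099473011 e6 -0.584
```

Torque excess over running free is about 0.25 N m, so the wheel is firm. I release and lift clear.

Emit:
step_arm:
  motion:
    - {"dr": [0,0,0],"slide": [0,0,0],"jaw": 85}
    - {"dr": [0,0,0],"slide": [0,0,0],"jaw": 85}
    - {"dr": [0,0,0],"slide": [0,0,0],"jaw": 85}
    - {"dr": [0,0,0],"slide": [0,0,-15],"jaw": 85}
    - {"dr": [0,0,0],"slide": [0,0,-40],"jaw": 85}
    - {"dr": [0,0,0],"slide": [0,0,-75],"jaw": 85}
    - {"dr": [0,0,0],"slide": [0,0,-95],"jaw": 85}
    - {"dr": [0,0,0],"slide": [0,0,-95],"jaw": 85}

```text
clock: 31.7
position: [603.5, -80.2, 252.0]
ee_rot: [0.722, -0.692, 0.002, -0.002]
contact_force: [-0.5, 0.4, -0.1]
gripper_width: 84.7
grasp_force: 0.0
```

```bash
python3 - <<'E'
from h import *
exec(open("r.py").read())
c=cam("wrist",st);im=optics.get_image("wrist");cv2.imwrite("pics/w9.png",im)
# bar still home? handle-top pixel predicted vs dark blob near it
u,v=proj(c,[594.6,13.8,188]);print("handle pred",u,v)
s=optics.get_image("side");S=cam("side");q=proj(S,[594.6,13.8,180]);x,y=q.astype(int)
r=cv2.inRange(cv2.cvtColor(s,cv2.COLOR_BGR2GRAY)[max(0,y-30):y+30,x-25:x+25],0,55)
n,l,t,ct=cv2.connectedComponentsWithStats(r);print(q,[(t[i].tolist(),(ct[i]+[x-25,y-30]).round(1).tolist()) for i in range(1,n) if t[i][4]>30])
E
```

```text
31.70 [603.501 -80.182 251.965] ang -1.5285 rad T [ 0.038 -0.028  0.011] F [-0.51   0.354 -0.092] w 84.7 j6 -0.09 v 0.0005416509181262066 e6 -0.001
handle pred 286.32267335266556 330.7234007025617
[263.664 248.23 ] [([15, 0, 35, 16, 420], [271.2, 223.9]), ([24, 27, 8, 20, 125], [265.0, 253.8])]
```

```bash
python3 -c "
from bench import arm
print(arm.job_done())"
```

```text
the job is handed in; nothing more can be done
None
```

The job is handed in: lid seated squarely, bridge pushed to its hard stop, wheel wound to about 0.25 N m over running free (noisy readings, ±0.03), arm clear at 31.7 s; I viewed 11 pictures, one over the limit of 10.

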